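# Lock the levelling screw of a microscope base plate

## Robot

A 6-joint arm with a two-finger parallel gripper is mounted at the origin on the work surface. World frame = base frame: x ahead of the robot, y to its left, z up, the work surface at z = 0. Lengths are in mm, angles in rad, forces in N, time in s.
With the tool pointing down it reaches from about 350 to 775 mm from the base axis. Payload 7.3 kg.
Tool frame: the origin (TCP) lies midway between the tips of the shut fingers; the grasp point (between the pads) lies 19 mm behind it; z points along the fingers, y is the direction in which the jaws open and shut (so a half turn about z gives the same grasp; the last joint's range is limited). The gripper opens to 92 mm and grips with 3 to 60 N. Pads are 19 mm wide; open, the fingers measure 130 mm over their backs; the gripper's body (75 mm by 190 mm) begins 47 mm behind the grasp point.
Start: joints at [-1.312, 0.342, 1.524, -0, 1.275, -0.146], TCP at [206.787, -482.581, 226.741] pointing down, gripper open.
Joint ranges: [-2.53, 2.53], [-0.77, 2.02], [0.04, 2.7], [-1, 4.14], [0.28, 2.66], [-3.11, 3.11]. Speed limits (rad/s): [2.57, 2.57, 3.14, 3.14, 3.14, 3.14].

## Interface

Orientations are given as [roll, pitch, yaw] about the fixed x, y, z axes, in that order (R = Rz(yaw) Ry(pitch) Rx(roll)).
In Python, from plant import sensors, imaging, ticket gives the robot as it stands. The module is installed in compiled form; this text tells all that it offers.
- The arm moves only by the tool arm_command, never from a script. Its argument "increments" is one flat list of numbers, 5 for each row, row after row: the closure, from 0 (fully open) to 1 (shut), then the shift along the tool's x, y, z in mm, then the turn about the tool's z in degrees. In form: [hand, dx, dy, dz, spin, hand, dx, dy, dz, spin, ...]. A call has 1 to 20 rows; each row is the pose to reach, as a shift and turn from the pose commanded when the call began, along the tool's axes at that moment; what a row does not reach only later rows make up. A row lasts 1/8 s, in which the tool goes at most 62.5 mm and 10.7 degrees, less where a joint would pass 70% of its speed; a pose out of reach is approached as far as the arm can. A call with a gripper value outside its range is refused whole. The fingers move at their own pace and stop on an object; the grip force is fixed at half the most. Time passes only in rows, so rows that repeat a pose let the fingers close. It gives the time, the measured TCP pose, the force and the opening at its end, in the units of the state.
- sensors.get_obs(): the state, without advancing time (a new reading comes with each control period).
- imaging.capture(name): name is "scene" or "top"; returns the picture (400x640x3 uint8, blue, green, red); there is no depth.
- imaging.calibration(name): a dict with "fx", "fy", "cx", "cy" (pixels), "world_to_cam" (4x4, takes a point from world to camera coordinates). Camera axes: x right, y down, z forward; pixel columns grow to the right and rows downward; lengths in mm; the calibration is good to about 2 mm. A picture is of the moment at which its call begins. calibration takes no time and is no camera call.
- ticket.close_job(): hands the job in, once; it reports no verdict.
The state is a dict: "time": time; "joint_positions": joint angles; "dq": joint speeds; "tau": joint torques, N m; "tool_pos": TCP position; "tcp_rot": TCP orientation; "contact_force": force on the tool from outside, world axes, zero at the start; "moment": the same for the moment, N m; "grip_width": finger opening in mm.
Only numpy, scipy, OpenCV 4.12 (cv2) and the standard library are available. Lean on these libraries where they do the work, as an engineer would, in place of code of your own. Each camera call takes 0.05 s, during which the arm holds its last target. There are 200 camera calls.

## Task

The levelling plate on the lab bench has been set, but the jam nut with the orange upright handle is still loose. Turn that jam nut clockwise (seen from above) fully home so that its handle stands over the green mark, without carrying the adjusting screw along: its white pointer must stay on its white mark. Leave the blue-handled nut locked as it is.

Things in the scene. Friction and masses are not known exactly. Their poses are not given: they have to be found in the camera images.
- orange_station: Black dial 76 mm across, 12 thick, on a fixed aluminium plate whose top is 34 mm above the bench; green and white marks on it, screw upright in its middle, orange-handled nut on the screw. Origin: on the screw axis at the plate's top; z up. It does not move. All but the handle stays below 43 mm above the origin (white well plate and steel dome on the plate too: below 20 mm).
- orange_nut (a joint): Turn of the jam nut on its screw, rad, clockwise from above. Starts at 0 to 0.3; 1.3 is home, a firm stop, over the green mark. Friction 2 N at the handle; stays put. Handle: upright, round, 16 mm thick, 45 mm from the screw axis, 16 to 58 mm above the station origin, on a 12 mm wide arm (top 25 mm). It lies along the station's x axis at 0, and turns clockwise by orange_nut + orange_screw.
- orange_screw (a joint): Turn of the adjusting screw in the orange station, rad, clockwise from above; 0 (the start) has its white pointer on the white mark. Steel head 22 mm across, pointer 26 mm from the axis, on the side away from the handle's sweep. Friction holds it while the nut turns, but over about 11 N at the handle against the nut's stop carries it along.
- blue_nut (a joint): Turn of the blue-handled jam nut on the other, otherwise identical station of the same plate, about 0.2 m or more away; same meaning. It starts locked, 1.27 to 1.3 rad, and has to stay so.
Things that resemble listed ones, but are neither listed nor needed, are in the scene too. Leave any brown or turquoise look-alike of the orange_station alone. Leave any brown look-alike of the part that bears blue_nut alone.

How it is judged (in metres and radians):
At the end, for the whole second after the job is handed in: The orange-handled nut is turned home (joint above 1.1 rad, i.e. within 11 degrees of its stop at 1.3) and at rest, the orange station's screw is within 0.26 rad (15 degrees) of 0, and the blue-handled nut is still above 1.1 rad (value of joint each of orange_nut, blue_nut above 1.1 rad and value of joint orange_screw between -0.26 and 0.26 rad and velocity of joint orange_nut between -0.05 and 0.05 rad/s); the robot touches nothing.
It fails at once if the blue-handled nut is loosened (below 1.1 rad) (value of joint blue_nut below 1.1 rad).
It also fails if it takes over 32 s, if anything falls off the work surface, if the arm or the gripper's body presses on something with over 40 N, if the wrist force passes 120 N, or if a joint passes its speed limit or range.

## Working session

There is one attempt and no reset: what is moved stays moved. The work goes in short steps, Python scripts to look and compute and a tool call to move; the robot and the scene stay as the last step left them, time stands still between calls to the robot, and variables do not carry over. Pictures are saved under pics/ and viewed, about 8 in all and at most 12, crops included, and the job is handed in when it is done.

Besides the shell and the picture viewer there is one more tool, called after ">>>" by a JSON object that holds its "api" and its "payload". arm_command: Moves the arm, as the interface text tells. Its arguments: {"type":"object","properties":{"increments":{"type":"array","items":{"type":"number"}}},"required":["increments"]}

```bash
mkdir -p pics; python3 - <<'E'
from plant import sensors, imaging
import cv2, numpy as np
for n in("scene","top"):
    im=imaging.capture(n); cv2.imwrite(f"pics/{n}0.png",im)
    c=imaging.calibration(n); print(n,{k:np.round(v,3).tolist() for k,v in c.items()})
o=sensors.get_obs(); print(o)
E
```

```text
scene {'fx': 505.817, 'fy': 505.817, 'cx': 319.448, 'cy': 203.334, 'world_to_cam': [[0.547, 0.837, 0.012, -230.716], [0.724, -0.466, -0.508, -331.129], [-0.42, 0.287, -0.861, 1356.667], [0.0, 0.0, 0.0, 1.0]]}
top {'fx': 375.275, 'fy': 375.275, 'cx': 317.299, 'cy': 199.635, 'world_to_cam': [[0.025, -1.0, -0.004, -55.179], [-0.997, -0.025, -0.075, 456.846], [0.075, 0.006, -0.997, 798.446], [0.0, 0.0, 0.0, 1.0]]}
{'time': 0.1, 'joint_positions': array([-1.31199434e+00,  3.42671408e-01,  1.52489699e+00, -4.88070670e-06,
        1.27539540e+00, -1.46013283e-01]), 'dq': array([ 3.07815911e-04, -1.73872062e-03, -4.21616993e-03,  4.52066991e-04,
       -6.76723131e-05,  1.32184550e-03]), 'tau': array([ 8.83041030e-04, -4.32005024e+01, -2.44695747e+01,  7.18687079e-02,
        5.25856472e-02, -4.22625749e-05]), 'tool_pos': array([ 206.69266439, -482.21888341,  226.11347824]), 'tcp_rot': array([-3.14023542e+00, -1.94877642e-04,  4.04816561e-01]), 'contact_force': array([ 0.7124962 , -0.44276508, -1.00397548]), 'moment': array([-0.02676235, -0.03021516, -0.01814881]), 'grip_width': 91.87320760340232}
```

View pics/scene0.png

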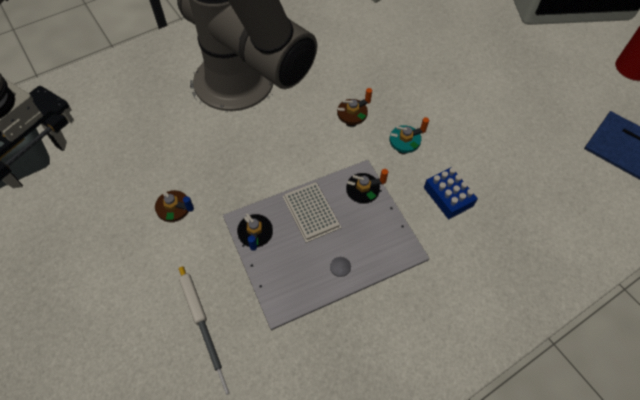

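View pics/top0.png

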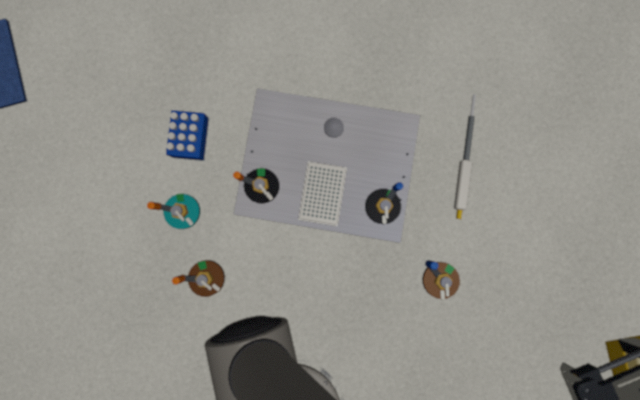

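Scene view: the black orange-handled station is at about (363,187), with its handle at (384,176) and the green mark at (371,196). Top view: dial at (262,186), handle at (239,176), green mark at (262,173), blue station at (383,206). The handle has to sweep from image left to image up.

```bash
cat > h.py <<'E'
import cv2, numpy as np
from plant import imaging, sensors
def ray(n,uv,z):
    c=imaging.calibration(n); T=np.array(c["world_to_cam"]); R,t=T[:3,:3],T[:3,3]
    d=R.T@np.array([(uv[0]-c["cx"])/c["fx"],(uv[1]-c["cy"])/c["fy"],1]); o=-R.T@t
    return o+d*(z-o[2])/d[2]
def proj(n,p):
    c=imaging.calibration(n); q=np.array(c["world_to_cam"])@np.append(p,1)
    return np.array([c["fx"]*q[0]/q[2]+c["cx"],c["fy"]*q[1]/q[2]+c["cy"]])
def blobs(m,amin=4):
    k,_,s,ce=cv2.connectedComponentsWithStats(m.astype(np.uint8)); 
    return [(s[i,4],s[i,:4].tolist(),ce[i]) for i in range(1,k) if s[i,4]>=amin]
def masks(im):
    h,s,v=cv2.split(cv2.cvtColor(im,cv2.COLOR_BGR2HSV))
    return dict(orange=(h<14)&(s>190)&(v>110),green=(h>50)&(h<75)&(s>150)&(v>50),black=(v<45))
E
python3 - <<'E'
from h import *
roi={"scene":(335,410,160,215),"top":(225,300,160,215)}
for n in roi:
    im=cv2.imread(f"pics/{n}0.png"); a,b,c,d=roi[n]
    for k,m in masks(im).items():
        w=np.zeros_like(m); w[c:d,a:b]=m[c:d,a:b]
        z={"orange":80,"green":46,"black":46}[k]
        for A,bb,ce in blobs(w): print(n,k,A,bb,ce.round(1),ray(n,ce,z).round(1))
        if k=="black":
            ct=max(cv2.findContours(w.astype(np.uint8),0,1)[0],key=cv2.contourArea)
            (x,y),r,an=cv2.fitEllipse(cv2.convexHull(ct)); print("ell",x,y,r,ray(n,(x,y),46).round(1))
t=cv2.imread("pics/top0.png")[150:220,215:310]; s=cv2.imread("pics/scene0.png")[155:225,325:420]
cv2.imwrite("pics/crop0.png",cv2.resize(np.vstack([t,s]),None,fx=4,fy=4,interpolation=2))
E
```

```text
scene orange 19 [382, 170, 5, 4] [384.1 171.6] [494.9 121.2  80. ]
scene green 38 [367, 192, 8, 7] [370.6 195.1] [512.9  75.5  46. ]
scene black 476 [347, 173, 34, 30] [363.8 190.1] [494.1  70.5  46. ]
scene black 26 [349, 177, 8, 6] [353.  179.6] [458.   66.1  46. ]
ell 363.46673583984375 187.6398162841797 (29.508455276489258, 33.97304153442383) [488.4  73.5  46. ]
top green 45 [257, 170, 9, 6] [260.8 172.2] [510.8  76.6  46. ]
top black 49 [248, 171, 9, 8] [252.5 174.7] [505.3  93.9  46. ]
top black 197 [265, 170, 13, 26] [271.7 182.6] [489.4  52.7  46. ]
top black 201 [245, 183, 23, 19] [254.3 193.9] [464.7  88.6  46. ]
ell 254.71910095214844 193.50152587890625 (11.14954948425293, 29.89591407775879) [465.6  87.7  46. ]
```

View pics/crop0.png

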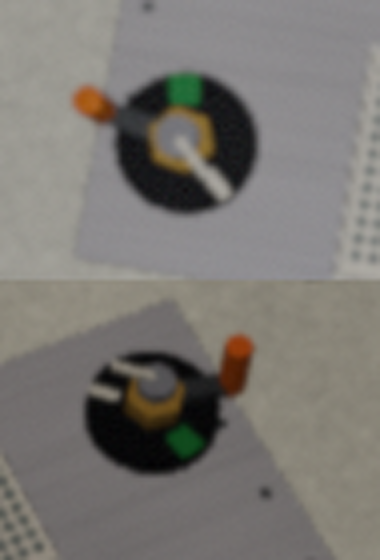

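The crop shows the dial at (261.6,185.4) in top and (363,188) in scene. The handle top is at about (236.8,175.3) in top and (384.8,171.2) in scene. In scene the pointer sits away from the handle.

```bash
python3 - <<'E'
from h import *
for n,c,h in (("top",(261.6,185.4),(236.8,175.3)),("scene",(363,188),(384.8,171.2))):
    C=ray(n,c,46);H=ray(n,h,92);d=H-C
    print(n,C.round(1),H.round(1),np.hypot(*d[:2]),np.degrees(np.arctan2(d[1],d[0])))
    g={"top":(260.8,172.2),"scene":(370.6,195.1)}[n]; G=ray(n,g,46)-C; print("green",np.degrees(np.arctan2(G[1],G[0])))
for n in("top","scene"):
  print(n,[proj(n,(x,y,z)).round(1).tolist() for x,y,z in((300,80,340),(500,72,226))])
E
```

```text
top [483.   73.9  46. ] [496.9 116.6  92. ] 44.959304248711724 71.99378224005198
green 5.5170250831818315
scene [488.6  72.1  46. ] [500.7 117.   92. ] 46.47317727098788 74.98745202740673
green 7.7887233247520244
top [[216.9, 301.1], [246.3, 162.6]]
scene [[321.8, 32.7], [374.5, 142.2]]
```

>>> {"api": "arm_command", "payload": {"increments": [1,480,-455,0,-140,1,480,-455,0,-140,1,480,-455,0,-140,1,480,-455,0,-140,1,480,-455,0,-140,1,480,-455,0,-140,1,480,-455,0,-140,1,480,-455,0,-140,1,480,-455,0,-140,1,480,-455,0,-140,1,480,-455,0,-140,1,480,-455,0,-140,1,480,-455,0,-140,1,480,-455,0,-140,1,480,-455,0,-140,1,480,-455,0,-140,1,480,-455,0,-140,1,480,-455,0,-140]}}

```text
time: 2.35
tool_pos: [468.8, 124.6, 226.7]
tcp_rot: [-3.142, 0.0, 2.848]
contact_force: [-0.1, -0.3, 1.0]
grip_width: 0.2
```

>>> {"api": "arm_command", "payload": {"increments": [1,0,0,60,0,1,0,0,110,0,1,0,0,110,0,1,0,0,110,0]}}

```text
time: 2.85
tool_pos: [470.0, 124.8, 118.4]
tcp_rot: [3.141, 0.002, 2.848]
contact_force: [-0.5, 0.5, 0.9]
grip_width: 0.6
```

```bash
python3 - <<'E'
from h import *
a=imaging.capture("scene")[130:230,310:430]; b=imaging.capture("top")[130:230,190:310]
cv2.imwrite("pics/c1.png",cv2.resize(np.hstack([a,b]),None,fx=3.3,fy=3.3,interpolation=2))
o=sensors.get_obs()
for n in("scene","top"):print(n,proj(n,o["tool_pos"]).round(1))
E
```

```text
scene [380.8 152.8]
top [228.8 187. ]
```

View pics/c1.png

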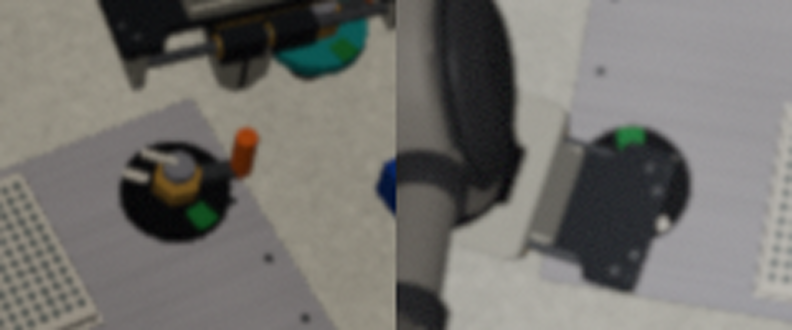

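The scene view shows the finger tip at about (383,155), behind the handle at (385,170). This agrees with the projected TCP, so I'll compute the arc waypoints.

```bash
cat >> h.py <<'E'
def arc(phis,C=(486,73),off=17.5):
    o=sensors.get_obs(); p=o["tool_pos"]; w=o["tcp_rot"][2]
    for f in phis:
        a=np.radians(f); t=np.array(C)+45*np.array([np.cos(a),np.sin(a)])+off*np.array([-np.sin(a),np.cos(a)])
        d=t-p[:2]; print(f,"dx %.1f dy %.1f spin %.1f"%(np.cos(w)*d[0]+np.sin(w)*d[1],np.sin(w)*d[0]-np.cos(w)*d[1],np.degrees(w)-90-f))
    print("z",p[2],"F",o["contact_force"])
E
python3 -c "
from h import *
arc([73.2,68,63,58,53,48,43,38,33,28,24])"
```

```text
73.2 dx -12.4 dy -0.1 spin -0.0
68 dx -16.6 dy 1.3 spin 5.2
63 dx -20.7 dy 2.3 spin 10.2
58 dx -24.8 dy 2.9 spin 15.2
53 dx -29.1 dy 3.2 spin 20.2
48 dx -33.3 dy 3.0 spin 25.2
43 dx -37.4 dy 2.6 spin 30.2
38 dx -41.6 dy 1.7 spin 35.2
33 dx -45.6 dy 0.6 spin 40.2
28 dx -49.5 dy -1.0 spin 45.2
24 dx -52.6 dy -2.5 spin 49.2
z 118.89433748030424 F [-0.5855176   0.1782128  -0.36713087]
```

>>> {"api": "arm_command", "payload": {"increments": [1,0,0,42,0,1,0,0,42,0,1,-6,0,42,0,1,-12,0,42,0,1,-17,1,42,5,1,-21,2,42,10,1,-25,3,42,15,1,-29,3,42,20,1,-33,3,42,25,1,-37,3,42,30,1,-42,2,42,35,1,-46,1,42,40,1,-50,-1,42,45,1,-53,-3,42,49,1,-53,-3,42,49,1,-53,-3,42,49]}}

```text
time: 4.95
tool_pos: [519.2, 106.5, 75.3]
tcp_rot: [3.141, 0.001, 1.994]
contact_force: [-0.3, 0.4, 0.7]
grip_width: 0.3
```

```bash
python3 - <<'E'
from h import *
im=imaging.capture("scene"); a=im[130:230,310:430]; b=imaging.capture("top")[130:230,190:310]
cv2.imwrite("pics/c2.png",cv2.resize(np.hstack([a,b]),None,fx=3.3,fy=3.3,interpolation=2))
arc([24,18,13,10])
for f in(30,24,13): print(f,proj("scene",(486+45*np.cos(np.radians(f)),73+45*np.sin(np.radians(f)),92)).round(1))
for A,bb,ce in blobs(masks(im)["orange"][130:230,310:430]): print(A,bb,ce+(310,130))
E
```

```text
24 dx 0.4 dy 1.1 spin 0.2
18 dx -4.4 dy 2.6 spin 6.2
13 dx -8.6 dy 3.6 spin 11.2
10 dx -11.1 dy 3.9 spin 14.2
z 75.1039391847135 F [-0.86739848  0.60721064 -0.14153207]
30 [383.6 183.6]
24 [382.6 185.2]
13 [380.3 187.8]
32 [69, 54, 6, 6] [381.5 186.5]
```

View pics/c2.png

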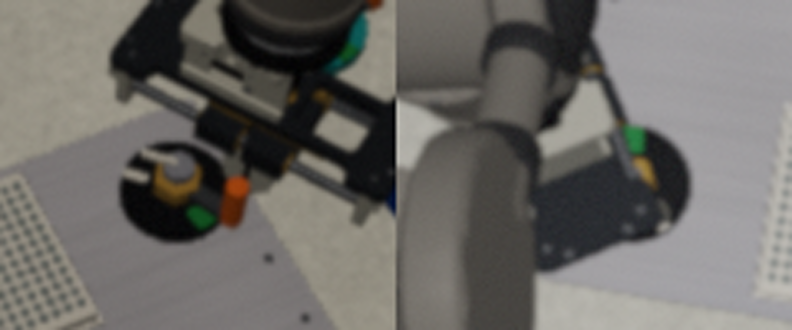

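The scene crop shows the pushed handle top at about (382,186), which is about 23°. The pointer is still on its white mark. I'll push on to about 12°, just short of the stop.

>>> {"api": "arm_command", "payload": {"increments": [1,-2,2,0,3,1,-4,3,0,6,1,-6,3,0,8,1,-8,4,0,10,1,-9,4,0,12,1,-9,4,0,12]}}

```text
time: 5.8
tool_pos: [526.1, 99.9, 74.7]
tcp_rot: [3.141, 0.0, 1.783]
contact_force: [-1.0, 1.6, -0.0]
grip_width: 0.6
```

```bash
python3 - <<'E'
from h import *
im=imaging.capture("scene"); a=im[155:225,325:420]
cv2.imwrite("pics/c3.png",cv2.resize(a,None,fx=6,fy=6,interpolation=2))
arc([12,8])
for f in(20,12,6): print(f,proj("scene",(486+45*np.cos(np.radians(f)),73+45*np.sin(np.radians(f)),92)).round(1))
E
```

```text
12 dx -0.4 dy 0.2 spin 0.2
8 dx -3.6 dy 1.3 spin 4.2
z 74.70432973802306 F [-1.34232878  1.69470293  0.95881286]
20 [381.9 186.2]
12 [380.1 188.1]
6 [378.5 189.3]
```

View pics/c3.png

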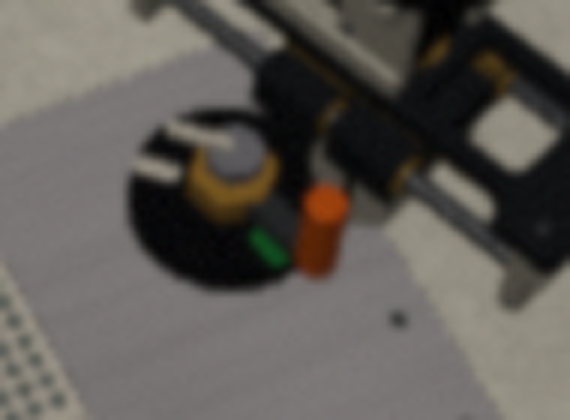

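The handle is nearly over the green mark, top at about (379.5,189) in the picture. The force is about 2 N, so it isn't at the stop yet. I'll creep a little further while watching the force.

>>> {"api": "arm_command", "payload": {"increments": [1,-1,0,0,1,1,-2,0.5,0,2,1,-2,0.5,0,2]}}

```text
time: 6.22
tool_pos: [527.0, 98.0, 74.7]
tcp_rot: [3.141, 0.0, 1.748]
contact_force: [-0.6, 1.3, 0.3]
grip_width: 0.8
```

>>> {"api": "arm_command", "payload": {"increments": [1,-1,0.3,0,1,1,-1.5,0.4,0,2,1,-1.5,0.4,0,2]}}

```text
time: 6.6
tool_pos: [527.7, 96.6, 74.7]
tcp_rot: [3.141, 0.0, 1.713]
contact_force: [-0.8, 0.8, -0.2]
grip_width: 0.5
```

Now I'll back off, lift clear and verify.

>>> {"api": "arm_command", "payload": {"increments": [1,10,0,0,0,1,15,0,0,0,1,15,0,-60,0,1,15,0,-120,0,1,60,-60,-150,0,1,120,-110,-150,0,1,180,-110,-150,0,1,240,-110,-150,0,1,240,-110,-150,0,1,240,-110,-150,0]}}

```text
time: 7.85
tool_pos: [383.7, 320.0, 224.6]
tcp_rot: [3.141, 0.0, 1.717]
contact_force: [-0.0, -0.3, 0.3]
grip_width: 0.9
```

```bash
python3 - <<'E'
from h import *
S=imaging.capture("scene"); t=imaging.capture("top")
cv2.imwrite("pics/c4.png",cv2.resize(np.vstack([t[150:220,215:310],S[155:225,325:420]]),None,fx=4,fy=4,interpolation=2))
cv2.imwrite("pics/top4.png",t)
o=sensors.get_obs();print(o["tool_pos"],o["contact_force"],o["dq"].round(4))
E
```

```text
[384.3767197  318.20352633 224.54525862] [-0.22308693 -0.80344547  0.07035253] [-0.0232 -0.0048  0.0043  0.0014  0.0005  0.0026]
```

View pics/c4.png

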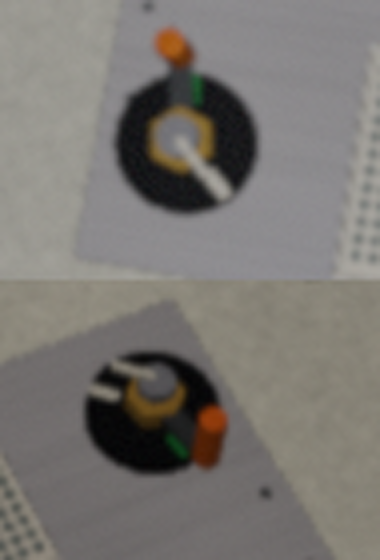

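View pics/top4.png

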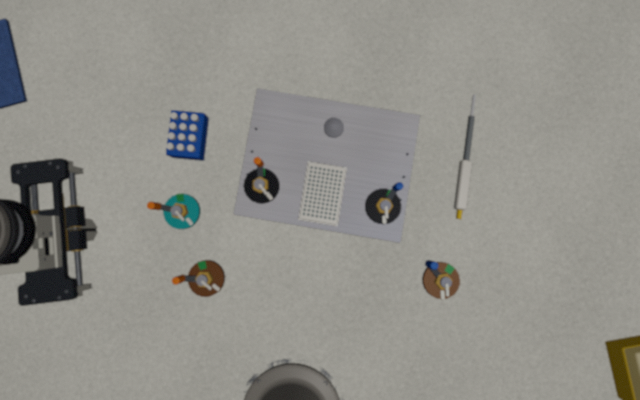

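```bash
python3 - <<'E'
from h import *
# handle top & base, before/after, and blue station for comparison
for n,c,h in (("top",(261.6,185.4),(257.4,160.8)),("scene",(363,188),(377.8,188.8))):
    d=ray(n,h,92)-ray(n,c,46); print(n,np.hypot(*d[:2]),np.degrees(np.arctan2(d[1],d[0])))
    g={"top":(260.8,172.2),"scene":(370.6,195.1)}[n]
# arm centre on the green mark in the top view (z 59) vs mark (z 46)
C=ray("top",(261.6,185.4),46)
for nm,p,z in(("armmid",(215+180/4,150+88/4),59),("green",(260.8,172.2),46),("greenR",(215+201/4,150+89/4),46)):
    d=ray("top",p,z)-C; print(nm,d.round(1),np.degrees(np.arctan2(d[1],d[0])))
E
```

```text
top 44.04269872509373 3.844300888504902
scene 40.535363268856514 7.167266872902705
armmid [26.4  2.3 13. ] 4.9705677488850295
green [27.9  2.7  0. ] 5.5170250831818315
greenR [28.  -6.7  0. ] -13.414559241676708
```

```bash
python3 -c "
from plant import ticket; print(ticket.close_job())"
```

```text
the job is handed in; nothing more can be done
None
```

I turned the orange jam nut clockwise by pushing its handle with the shut fingers. I stopped by position rather than against the stop, then backed the arm off and handed the job in at about 8 s. The hand-in reports no verdict.

- **Orange nut:** in the last pictures the handle's arm lies over the green mark. In the top view it is at 5.0° against 5.5° for the mark. The handle top measured 4° in the top view and 7° in the scene view, which is within the calibration error. I never felt the firm stop: the force stayed at or below about 2.2 N in every reading. "Fully home" therefore rests on the pictures, with an 11° tolerance.
- **Screw:** the white pointer looks unmoved in both views. The force stayed well below the 11 N that would carry the screw along.
- **Blue nut and look-alikes:** they look the same as in the first picture.
- **Arm:** it stood clear of everything at hand-in, with about zero contact force.

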